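# Clear the stuck stopper from the tilting syringe barrel

### The job

A stopper is wedged at the bottom of the clear syringe barrel that leans over in its stand. Tip the barrel upright against its stop, then take the long plain push rod from the rack (not the short one, nor the one with a thick sleeve) and push it all the way down the barrel, so that the stopper drops into the tray underneath. Leave the rod standing in the upright barrel with its collar resting on the barrel's mouth.

Things in the scene. Friction and masses are not known exactly. Their poses are not given: they have to be found in the camera images.
- stand: Fixed stand: two perforated aluminium posts 115 mm high at y = +-65 mm (20 mm thick, 50 mm in x), a white tray between them (115 x 98 mm in x, y; floor 6, rim 28 mm high), a clear barrel pivoted between the posts. Origin: centre of the base's underside, on the bench; z up. Pivot axis: along y, 75 mm above the origin. The leaning mouth is on the -x side, which roughly faces the robot.
- barrel (a joint): Lean of the barrel, rad: 0 upright against a rigid stop, grows to 1.0 as the mouth goes to the stand's -x. Stays where left; pushing near the mouth to +x with 2 to 8 N rights it. The mouth rises as it comes up, so follow its arc: a level push can bind by friction against the rim.
- mouth (a point): Centre of the barrel's mouth, 72 mm from the pivot; z along the barrel, out of it. When upright it is 147 mm above the stand's origin. The barrel reaches 86 mm down from here: outside 40 mm, bore 36 mm; its top 16 mm flare to 54 mm outside, 50 mm inside. White blocks join its lower part to the posts.
- rod: Long plain push rod, 80 g: shank 18 mm thick, 105 mm long, then white collar (54 mm wide, 6 thick), then handle 22 mm thick, 45 long. Origin: centre of its foot; z up to the handle. Stands 35 mm deep in any of 3 sockets, 80 mm apart, of a 45 mm high grey block, beside a short rod (62 mm shank) and one with a 42 mm thick sleeve. Collar on the upright mouth: foot 42 mm above the bench.
- plug: The stopper: black rubber cylinder, 24 mm across, 16 mm high, 20 g, loose in the barrel's bottom near the pivot axis, on two stiff lips that close the lower end. Origin: centre of one flat end. A push down of 5 to 12 N folds the lips; it falls into the tray and they stay open.
Not all that is in view belongs to the job. What is shaped like the stand but orange or purple is not meant. Leave any green look-alike of the rod alone.

How it is judged:
By the outcome, as a careful person would: the job done as asked, in the order asked, and still so for the second after the job is handed in, with the robot touching nothing.
It also fails if it takes over 61 s, if anything falls off the work surface, if the arm or the gripper's body presses on something with over 40 N, if the wrist force passes 120 N, or if a joint passes its speed limit or range.

### The arm

A 7-joint arm with a two-finger parallel gripper is mounted at the origin on the work surface. World frame = base frame: x ahead of the robot, y to its left, z up, the work surface at z = 0. Lengths are in m, angles in rad, forces in N, time in s.
With the tool pointing down it reaches from about 0.425 to 0.875 m from the base axis. Payload 4.7 kg.
Tool frame: the origin (TCP) lies between the finger pads; the fingertips stand 14 mm ahead of it and the grasp point (between the pads) lies 5 mm behind it; z points along the fingers, y is the line along which they close (so a half turn about z gives the same grasp; the last joint's range is limited). The gripper opens to 87 mm and grips with 3 to 60 N. Pads are 19 mm wide; open, the fingers measure 117 mm over their backs; the gripper's body (75 mm by 190 mm) begins 51 mm behind the grasp point.
Start: joints at [0.014, 0.321, -0.07, 1.45, 0.023, 1.371, -0.057], TCP at [0.65, -0, 0.237] pointing down, gripper open.
Joint ranges: [-2.86, 2.86], [-0.3, 2.09], [-1.38, 1.24], [0.06, 2.45], [-1.56, 4.7], [0.09, 2.05], [-2.69, 2.69]. Speed limits (rad/s): [2.57, 2.57, 3.14, 3.14, 3.14, 3.14, 3.14].

### API

Orientations are given as a rotation vector (axis times angle).
In Python, from bench import ctrl gives the robot as it stands.
- The arm moves only by the tool step_arm, never from a script. Its argument "commands" is a list of rows, each an object with "travel": the shift along the tool's x, y, z in m, a list of three; "turn": the turn, a rotation vector about the tool's x, y, z in degrees, a list of three. A call has 1 to 5 rows; each row is the pose to reach, as a shift and turn from the pose commanded when the call began, along the tool's axes at that moment; what a row does not reach only later rows make up. A row lasts 1/10 s, in which the tool goes at most 50 mm and 8.59 degrees, less where a joint would pass 70% of its speed; a pose out of reach is approached as far as the arm can. A call with a gripper value outside its range is refused whole. "gripper" is the opening, from 0 (shut) to 1 (fully open), set as the call begins (left out, the last holds). The fingers move at their own pace and stop on an object; "force" is the grip in N (left out, the last holds). Time passes only in rows, so rows that repeat a pose let the fingers close. It gives the time, the measured TCP pose, the force, the opening and the grip force at its end, in the units of the state.
- ctrl.get_state(): the state, without advancing time (a new reading comes with each control period).
- ctrl.get_image(name): name is "scene" or "side" or "wrist"; returns the picture (400x640x3 uint8, red, green, blue); there is no depth.
- ctrl.camera_model(name): a dict with "fx", "fy", "cx", "cy" (pixels), "k1" (the pictures are not rectified: a ray, as slopes to the right and down, at radius r is drawn at 1 + k1 r^2 times it, then the intrinsics apply), "R" (3x3) and "t" (3): a world point X has camera coordinates R X + t; the wrist camera has in their place "T_tool_cam" (4x4, takes a point from camera to tool coordinates, whose origin is the TCP and whose axes are the flange's). Camera axes: x right, y down, z forward; pixel columns grow to the right and rows downward; lengths in m; the calibration is good to about 2 mm. A picture is of the moment at which its call begins: read the wrist's pose just before it. camera_model takes no time and is no camera call.
- ctrl.close_job(): hands the job in; it is judged then, once.
The state is a dict: "time": time; "joint_positions": joint angles; "qd": joint speeds; "joint_torque": joint torques, N m; "position": TCP position; "tool_rot": TCP orientation; "ft_force": force on the tool from outside, world axes, zero at the start; "torque": the same for the moment, N m; "grip_width": opening from 0.0 (shut) to 1.0 (fully open); "grip_force": force on a finger pad.
Only numpy, scipy, OpenCV 4.12 (cv2) and the standard library are available. Lean on these libraries where they do the work, as an engineer would, in place of code of your own. Each camera call takes 0.05 s, during which the arm holds its last target. There are 200 camera calls.

## Working session

There is one attempt and no reset: what is moved stays moved. The work goes in short steps, Python scripts to look and compute and a tool call to move; the robot and the scene stay as the last step left them, time stands still between calls to the robot, and variables do not carry over. Pictures are saved under pics/ and viewed, at most 10 in all, crops included, and the job is handed in when it is done.

Besides the shell and the picture viewer there is one more tool, called after ">>>" by a JSON object that holds its "api" and its "payload". step_arm: Moves the arm, as the interface text tells. Its arguments: {"type":"object","properties":{"commands":{"type":"array"},"gripper":{"type":"number"},"force":{"type":"number"}},"required":["commands"]}

```bash
mkdir -p pics; cat > h.py <<'E'
import numpy as np,cv2
from bench import ctrl
from scipy.spatial.transform import Rotation as R
def grab(n,f):
    im=ctrl.get_image(n); cv2.imwrite('pics/'+f,im[:,:,::-1]); return im
def ray(n,px,st=None):
    m=ctrl.camera_model(n)
    K=np.array([[m['fx'],0,m['cx']],[0,m['fy'],m['cy']],[0,0,1.]])
    p=cv2.undistortPoints(np.array([[px]],float),K,np.array([m['k1'],0,0,0,0.]))[0,0]
    d=np.array([p[0],p[1],1.])
    if n=='wrist':
        T=np.array(m['T_tool_cam']);Rt=R.from_rotvec(st['tool_rot']).as_matrix()
        o=Rt@T[:3,3]+np.array(st['position']);d=Rt@T[:3,:3]@d
    else:
        Rm=np.array(m['R']);o=-Rm.T@np.array(m['t']);d=Rm.T@d
    return o,d/np.linalg.norm(d)
def tri(*rs):
    A=sum(np.eye(3)-np.outer(d,d) for o,d in rs);b=sum((np.eye(3)-np.outer(d,d))@o for o,d in rs)
    x=np.linalg.solve(A,b);return x.round(4),[round(float(np.linalg.norm(np.cross(x-o,d))),4) for o,d in rs]
def atz(r,z): o,d=r;return (o+d*(z-o[2])/d[2]).round(4)
def proj(n,X):
    m=ctrl.camera_model(n);c=np.array(m['R'])@X+np.array(m['t']);p=c[:2]/c[2];p=p*(1+m['k1']*(p@p))
    return (p*[m['fx'],m['fy']]+[m['cx'],m['cy']]).round(1)
E
python3 - <<'E'
from h import *
s=ctrl.get_state();print(s)
a=grab('scene','a.png');b=grab('side','b.png');c=grab('wrist','c.png')
for n in('scene','side','wrist'):print(ctrl.camera_model(n))
E
```

```text
{'time': 0.0, 'joint_positions': array([ 0.01409638,  0.32186018, -0.07009493,  1.45171713,  0.02264377,
        1.37076842, -0.05689393]), 'qd': array([ 0.00049168, -0.00016667, -0.0020434 ,  0.00051765,  0.00099475,
       -0.00050361, -0.00056697]), 'joint_torque': array([-2.58547143e-04, -4.91284704e+01, -4.03903294e-01, -3.12526345e+01,
       -6.40594075e-02,  4.37659642e-02,  1.61017233e-04]), 'position': array([ 6.49462963e-01, -5.52378298e-05,  2.35416276e-01]), 'tool_rot': array([-2.22046326, -2.22059562,  0.00233069]), 'ft_force': array([-0.07304434,  0.9478774 ,  0.63027321]), 'torque': array([-0.00834433,  0.01648364, -0.0352792 ]), 'grip_force': 0.0, 'grip_width': 0.9973377991826925}
{'fx': 361.8744984369764, 'fy': 361.8744984369764, 'cx': 319.93542620493054, 'cy': 201.14202562408363, 'k1': -0.005988151260176536, 'R': array([[-0.21863355,  0.97564463,  0.01780249],
       [ 0.70302568,  0.1701417 , -0.69051191],
       [-0.67672318, -0.13845346, -0.72310191]]), 't': array([ 0.22091893, -0.22913735,  1.64236475])}
{'fx': 511.56063292391826, 'fy': 511.56063292391826, 'cx': 314.2886117899925, 'cy': 196.63219897294243, 'k1': -0.047931632918546525, 'R': array([[ 0.99262676, -0.1211134 , -0.00486507],
       [-0.09345692, -0.73916502, -0.6670089 ],
       [ 0.07718762,  0.66254556, -0.74503386]]), 't': array([-0.48235591,  0.03360471,  1.69244698])}
{'fx': 343.7206066416041, 'fy': 343.7206066416041, 'cx': 326.3838355849079, 'cy': 197.91340878443918, 'k1': 0.016062650352114655, 'T_tool_cam': array([[-8.81234546e-04, -9.52483184e-01, -3.04589899e-01,
         8.37120163e-02],
       [ 9.99998823e-01, -4.56784020e-04, -1.46477087e-03,
         2.54469463e-04],
       [ 1.25603782e-03, -3.04590832e-01,  9.52482466e-01,
        -1.49028194e-01],
       [ 0.00000000e+00,  0.00000000e+00,  0.00000000e+00,
         1.00000000e+00]])}
```

View pics/a.png

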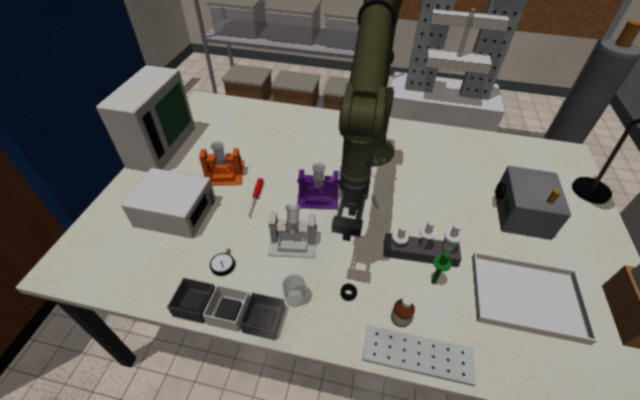

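View pics/b.png

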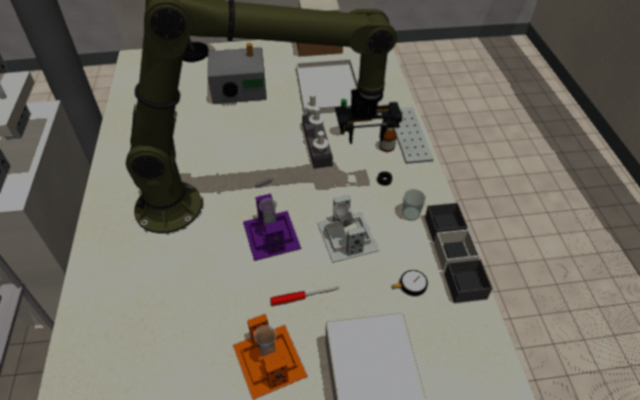

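The scene picture shows the grey stand at (292,235), with an orange look-alike at (221,165) and a purple one at (319,187). The rack is at (423,247), with rods at (403,234), (429,229) and (455,233) and a green look-alike at (441,265). In the side picture the stand is at (347,235) and the rack at (318,140).

```bash
python3 - <<'E'
import cv2,numpy as np
a=cv2.imread('pics/a.png');b=cv2.imread('pics/b.png')
f=lambda i,x,y,w,h:cv2.resize(i[y:y+h,x:x+w],(400,300),interpolation=cv2.INTER_CUBIC)
cv2.imwrite('pics/d.png',np.vstack([np.hstack([f(a,380,210,100,75),f(b,280,85,120,90)]),np.hstack([f(a,250,190,100,75),f(b,300,185,100,75)])]))
E
```

```text
(no output)
```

View pics/d.png

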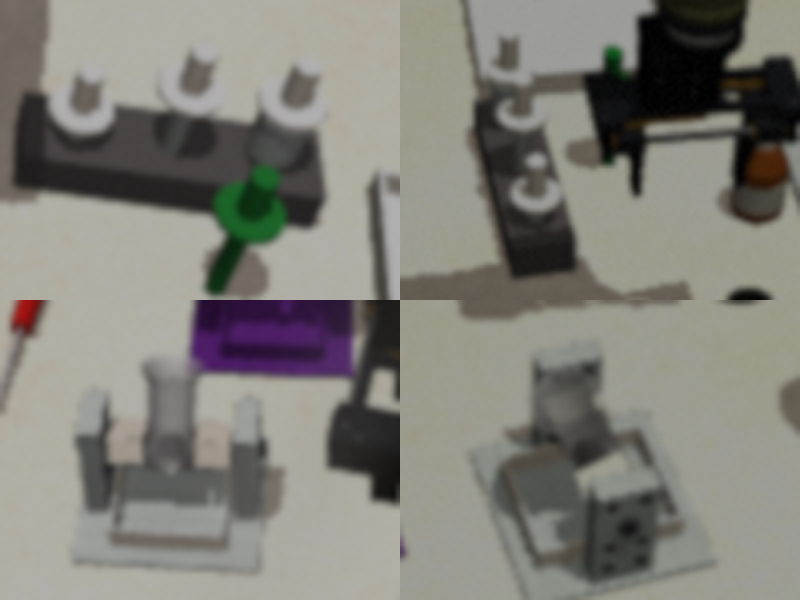

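Middle scene rod (427,231) is the long plain one: its shank shows above the block. (403,234) has its collar low, so it is the short one. (455,233) has the thick sleeve, and (441,265) is green.

```bash
python3 - <<'E'
from h import *
s=lambda x,y:ray('scene',(250+x/4,190+(y-300)/4)); t=lambda x,y:ray('side',(300+(x-400)/4,185+(y-300)/4))
sr=lambda x,y:ray('scene',(380+x/4,210+y/4)); tr=lambda x,y:ray('side',(280+(x-400)*.3,85+y*.3))
print('collar',tri(sr(190,85),tr(522,112)));print('top',tri(sr(205,50),tr(516,86)))
print('short collar',tri(sr(82,107),tr(535,195)));print('short top',tri(sr(93,68),tr(536,160)))
print('sleeve collar',tri(sr(293,97),tr(510,70)))
pm=tri(s(93,402),t(622,485));pp=tri(s(248,408),t(568,360));print('posts',pm,pp)
print(atz(s(75,560),0),atz(s(262,570),0),atz(t(715,563),0),atz(t(640,410),0),atz(t(470,450),0))
print('mouth at z~.114-.13',atz(s(172,365),.115))
E
```

```text
collar (array([0.5241, 0.244 , 0.1206]), [0.0007, 0.0007])
top (array([0.5173, 0.2465, 0.1555]), [0.0021, 0.0021])
short collar (array([0.5277, 0.1658, 0.0727]), [0.0011, 0.0011])
short top (array([0.5278, 0.1651, 0.1227]), [0.0021, 0.0021])
sleeve collar (array([0.519 , 0.3234, 0.1184]), [0.0039, 0.0039])
posts (array([ 0.5722, -0.2625,  0.1139]), [0.0029, 0.0029]) (array([ 0.5511, -0.1362,  0.1142]), [0.0053, 0.0053])
[ 0.651  -0.2601  0.    ] [ 0.6241 -0.1021  0.    ] [ 0.6534 -0.262  -0.    ] [ 0.6239 -0.1036  0.    ] [ 0.4807 -0.1279  0.    ]
mouth at z~.114-.13 [ 0.5141 -0.2079  0.115 ]
```

>>> {"api": "step_arm", "payload": {"commands": [{"travel": [-0.022, -0.02, 0], "turn": [0, 0, 8]}, {"travel": [-0.044, -0.039, 0], "turn": [0, 0, 16]}, {"travel": [-0.066, -0.059, 0], "turn": [0, 0, 24]}, {"travel": [-0.088, -0.079, 0], "turn": [0, 0, 32]}, {"travel": [-0.109, -0.098, 0], "turn": [0, 0, 40]}], "gripper": 0, "force": 20}}

```text
time: 0.65
position: [0.5508, -0.11, 0.2363]
tool_rot: [-2.851, -1.319, 0.001]
ft_force: [0.8, -0.7, 0.3]
grip_width: 0.634
grip_force: 0.0
```

>>> {"api": "step_arm", "payload": {"commands": [{"travel": [-0.03, 0, 0], "turn": [0, 0, 8]}, {"travel": [-0.06, 0, 0], "turn": [0, 0, 16]}, {"travel": [-0.09, 0, 0], "turn": [0, 0, 24]}, {"travel": [-0.12, 0, 0], "turn": [0, 0, 32]}, {"travel": [-0.147, 0, 0], "turn": [0, 0, 40]}]}}

```text
time: 1.15
position: [0.4562, -0.2227, 0.2364]
tool_rot: [-3.13, -0.264, 0.0]
ft_force: [0.5, 0.3, -0.7]
grip_width: 0.171
grip_force: 0.0
```

>>> {"api": "step_arm", "payload": {"commands": [{"travel": [0, 0, 0], "turn": [0, 0, 0]}, {"travel": [0, 0, 0], "turn": [0, 0, 0]}]}}

```text
time: 1.35
position: [0.4574, -0.2217, 0.2365]
tool_rot: [-3.129, -0.274, -0.001]
ft_force: [1.2, -0.0, -0.2]
grip_width: 0.034
grip_force: 0.0
```

```bash
python3 - <<'E'
from h import *
s=ctrl.get_state();print(s['time'],s['position'],R.from_rotvec(s['tool_rot']).as_matrix().round(3),s['joint_positions'])
w=grab('wrist','e0.png');cv2.imwrite('pics/e.png',cv2.resize(w[:,:,::-1],(800,500)))
E
```

```text
1.35 [ 0.45735646 -0.22169206  0.23654364] [[ 0.985  0.174  0.   ]
 [ 0.174 -0.985  0.001]
 [ 0.    -0.    -1.   ]] [ 0.20558766  0.01560519  0.1966032   1.80368089 -0.00378316  1.32244169
 -0.99310434]
```

View pics/e.png

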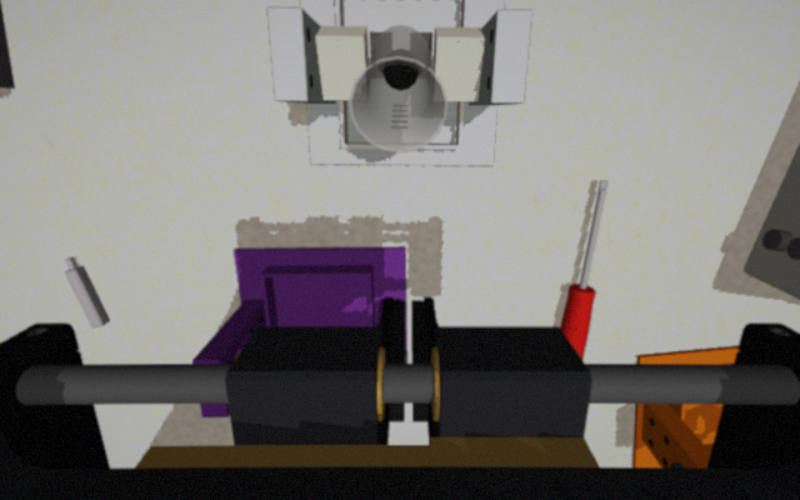

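The wrist picture shows the leaning mouth, centred at about (400,105) in the 800-wide view. The posts' near top corners are at (275,101) and (523,102), the base's near edge runs (309,163)-(495,165), and the purple stand lies behind the fingers.

```bash
python3 - <<'E'
from h import *
from scipy.optimize import brentq
s=ctrl.get_state();w=lambda x,y:ray('wrist',(x/1.25,y/1.25),s)
L=atz(w(275,101),.115);Rr=atz(w(523,102),.115);print('corners',L,Rr,np.linalg.norm(L-Rr))
b1=atz(w(309,163),0);b2=atz(w(495,165),0);print(b1,b2,np.linalg.norm(b1-b2))
for L,Rr in((L,Rr),(b1,b2)):
    d=(L-Rr);print('yaw',np.degrees(np.arctan2(-d[0],d[1])))
L=atz(w(275,101),.115);Rr=atz(w(523,102),.115)
y=(L-Rr)/np.linalg.norm(L-Rr);x=np.array([y[1],-y[0],0]);c=(L+Rr)/2+.025*x;c[2]=0;print('centre',c,x)
for px in((400,57),(400,105),(400,152)):
  o,d=w(*px)
  for nm,r in(('in',-25),('c',0),('out',25)):
    out=[]
    for th in np.linspace(0,1.1,12):
      X=c+x*(-.072*np.sin(th)+r*-1e-3*np.cos(th))+np.array([0,0,.075+.072*np.cos(th)-r*1e-3*np.sin(th)])
      out.append(round(1e3*float(np.cross(X-o,d)@y),1))
    print(px,nm,out)
print('purple near edge',atz(w(236,248),0),atz(w(406,247),0))
print('purple side', [atz(ray('side',p),0) for p in((300,250),(285,212),(245,220),(252,259))])
print('purple scene',[atz(ray('scene',p),0) for p in((298,206),(340,208))], atz(ray('scene',(319,170)),.13))
E
```

```text
corners [ 0.5318 -0.1278  0.115 ] [ 0.557  -0.2732  0.115 ] 0.14756761162260504
[ 0.4812 -0.128   0.    ] [ 0.5083 -0.2905  0.    ] 0.16474422599897087
yaw 9.832543794709279
yaw 9.468039779058724
centre [ 0.56903278 -0.19623077  0.        ] [0.98531106 0.17076918 0.        ]
(400, 57) in [28.9, 21.8, 14.5, 7.1, -0.5, -8.2, -15.7, -23.2, -30.4, -37.4, -44.1, -50.3]
(400, 57) c [4.0, -3.2, -10.4, -17.5, -24.5, -31.2, -37.7, -43.9, -49.6, -54.9, -59.7, -63.9]
(400, 57) out [-20.8, -28.2, -35.2, -42.0, -48.4, -54.3, -59.7, -64.6, -68.8, -72.4, -75.3, -77.5]
(400, 105) in [52.1, 44.9, 37.4, 29.8, 22.2, 14.6, 7.1, -0.1, -7.1, -13.8, -20.0, -25.8]
(400, 105) c [27.1, 20.0, 12.8, 5.8, -0.9, -7.4, -13.6, -19.4, -24.7, -29.5, -33.7, -37.4]
(400, 105) out [2.2, -4.9, -11.7, -18.1, -24.0, -29.5, -34.4, -38.6, -42.3, -45.2, -47.4, -48.9]
(400, 152) in [76.0, 68.5, 61.0, 53.3, 45.8, 38.3, 31.1, 24.1, 17.4, 11.2, 5.4, 0.1]
(400, 152) c [51.1, 44.0, 37.0, 30.2, 23.7, 17.6, 11.8, 6.5, 1.7, -2.5, -6.1, -9.1]
(400, 152) out [26.2, 19.5, 13.1, 7.1, 1.7, -3.2, -7.4, -11.0, -14.0, -16.2, -17.6, -18.4]
purple near edge [ 0.3904 -0.0688  0.    ] [ 0.4193 -0.2261  0.    ]
purple side [array([ 0.4137, -0.2289,  0.    ]), array([ 0.3807, -0.0708,  0.    ]), array([ 0.2494, -0.0883,  0.    ]), array([ 0.2656, -0.2443,  0.    ])]
purple scene [array([ 0.4064, -0.2222,  0.    ]), array([ 0.3786, -0.0623,  0.    ])] [ 0.327  -0.1591  0.13  ]
```

>>> {"api": "step_arm", "payload": {"commands": [{"travel": [0.01, -0.006, 0.03]}, {"travel": [0.02, -0.006, 0.06]}, {"travel": [0.02, -0.006, 0.09]}, {"travel": [0.02, -0.006, 0.11]}, {"travel": [0.03, -0.006, 0.11]}]}}

```text
$.commands[0]: bad value
```

>>> {"api": "step_arm", "payload": {"commands": [{"travel": [0.006, 0, 0]}, {"travel": [0.012, 0, 0]}, {"travel": [0.018, 0, -0.001]}, {"travel": [0.021, 0, -0.003]}, {"travel": [0.024, 0, -0.005]}]}}

```text
$.commands[0]: bad value
```

>>> {"api": "step_arm", "payload": {"commands": [{"travel": [0.004, 0, -0.003]}, {"travel": [0.008, 0, -0.006]}, {"travel": [0.012, 0, -0.008]}, {"travel": [0.015, 0, -0.01]}, {"travel": [0.015, 0, -0.01]}]}}

```text
$.commands[0]: bad value
```

Turn is required in each row.

>>> {"api": "step_arm", "payload": {"commands": [{"travel": [0.01, -0.006, 0.03], "turn": [0, 0, 0]}, {"travel": [0.02, -0.006, 0.06], "turn": [0, 0, 0]}, {"travel": [0.02, -0.006, 0.09], "turn": [0, 0, 0]}, {"travel": [0.02, -0.006, 0.11], "turn": [0, 0, 0]}, {"travel": [0.03, -0.006, 0.11], "turn": [0, 0, 0]}]}}

```text
time: 1.9
position: [0.4839, -0.2086, 0.1232]
tool_rot: [-3.126, -0.277, 0.01]
ft_force: [-2.0, 0.5, -0.3]
grip_width: 0.004
grip_force: 0.0
```

>>> {"api": "step_arm", "payload": {"commands": [{"travel": [0.006, 0, 0], "turn": [0, 0, 0]}, {"travel": [0.012, 0, 0], "turn": [0, 0, 0]}, {"travel": [0.018, 0, -0.001], "turn": [0, 0, 0]}, {"travel": [0.021, 0, -0.003], "turn": [0, 0, 0]}, {"travel": [0.024, 0, -0.005], "turn": [0, 0, 0]}]}}

```text
time: 2.4
position: [0.5092, -0.2066, 0.1318]
tool_rot: [3.13, 0.273, -0.002]
ft_force: [-2.8, -1.0, -0.2]
grip_width: 0.005
grip_force: 1.4
```

>>> {"api": "step_arm", "payload": {"commands": [{"travel": [0.004, 0, -0.003], "turn": [0, 0, 0]}, {"travel": [0.008, 0, -0.006], "turn": [0, 0, 0]}, {"travel": [0.012, 0, -0.008], "turn": [0, 0, 0]}, {"travel": [0.015, 0, -0.01], "turn": [0, 0, 0]}, {"travel": [0.015, 0, -0.01], "turn": [0, 0, 0]}]}}

```text
time: 2.9
position: [0.5255, -0.2038, 0.1422]
tool_rot: [3.129, 0.274, 0.003]
ft_force: [-2.5, -0.7, 1.3]
grip_width: 0.006
grip_force: 0.8
```

>>> {"api": "step_arm", "payload": {"commands": [{"travel": [0.002, 0, -0.001], "turn": [0, 0, 0]}, {"travel": [0.004, 0, -0.002], "turn": [0, 0, 0]}, {"travel": [0.006, 0, -0.002], "turn": [0, 0, 0]}, {"travel": [0.006, 0, -0.002], "turn": [0, 0, 0]}]}}

```text
time: 3.3
position: [0.5308, -0.2028, 0.1439]
tool_rot: [3.129, 0.274, 0.001]
ft_force: [-1.8, -0.6, 2.2]
grip_width: 0.005
grip_force: 1.3
```

>>> {"api": "step_arm", "payload": {"commands": [{"travel": [0.002, 0, 0], "turn": [0, 0, 0]}, {"travel": [0.004, 0, 0], "turn": [0, 0, 0]}, {"travel": [0.006, 0, 0], "turn": [0, 0, 0]}, {"travel": [0.006, 0, 0], "turn": [0, 0, 0]}]}}

```text
time: 3.7
position: [0.5329, -0.2024, 0.1436]
tool_rot: [-3.129, -0.272, 0.011]
ft_force: [-13.4, -0.8, 9.3]
grip_width: 0.005
grip_force: 6.4
```

>>> {"api": "step_arm", "payload": {"commands": [{"travel": [-0.01, 0, 0], "turn": [0, 0, 0]}, {"travel": [-0.03, 0, -0.01], "turn": [0, 0, 0]}, {"travel": [-0.04, 0, -0.05], "turn": [0, 0, 0]}, {"travel": [-0.04, 0, -0.09], "turn": [0, 0, 0]}, {"travel": [-0.04, 0, -0.13], "turn": [0, 0, 0]}]}}

```text
time: 4.2
position: [0.4972, -0.208, 0.2751]
tool_rot: [-3.129, -0.274, -0.004]
ft_force: [1.0, -0.4, 0.4]
grip_width: 0.001
grip_force: 0.0
```

>>> {"api": "step_arm", "payload": {"commands": [{"travel": [0, 0, 0], "turn": [0, 0, 0]}, {"travel": [0, 0, 0], "turn": [0, 0, 0]}]}}

```text
time: 4.4
position: [0.498, -0.2082, 0.2745]
tool_rot: [3.129, 0.275, 0.006]
ft_force: [-0.5, 0.6, -0.3]
grip_width: 0.005
grip_force: 0.0
```

```bash
python3 - <<'E'
from h import *
s=ctrl.get_state();print(s['time'],s['position'],s['tool_rot'],s['ft_force'])
w=grab('wrist','f0.png')[:,:,::-1];a=grab('scene','f1.png')[:,:,::-1]
f=lambda i,x,y,w,h,W,H:cv2.resize(i[y:y+h,x:x+w],(W,H),interpolation=cv2.INTER_CUBIC)
cv2.imwrite('pics/f.png',np.hstack([f(w,200,0,240,300,400,500),f(a,250,185,80,100,400,500)]))
E
```

```text
4.4 [ 0.49801076 -0.20823423  0.2745396 ] [3.12882666 0.27507943 0.00601528] [-0.48684416  0.64520314 -0.30267237]
```

View pics/f.png

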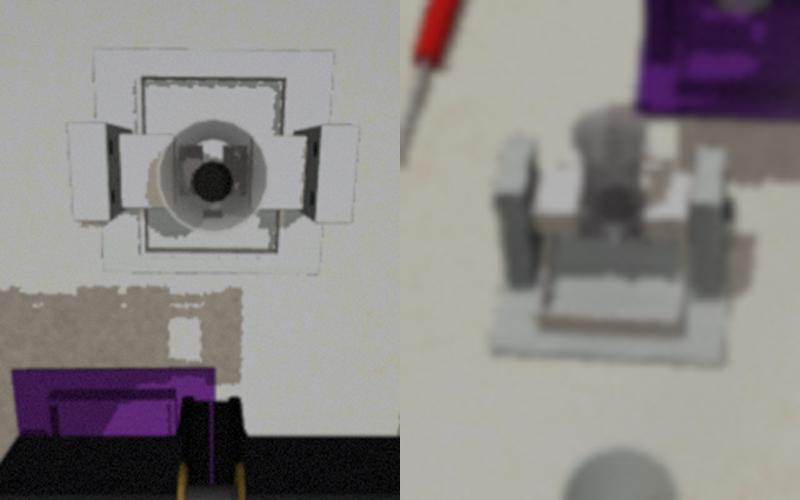

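The barrel now stands upright. In the wrist crop the mouth circle is centred at about (213,175) with the plug visible at (212,182). The post corners are at (67,123), (358,124), (77,220) and (354,222).

```bash
python3 - <<'E'
from h import *
s=ctrl.get_state();w=lambda x,y:ray('wrist',(200+x*.6,y*.6),s)
C=[atz(w(*p),.115) for p in((67,123),(358,124),(77,220),(354,222))]
print(C,np.mean(C,0))
m=w(213.5,175);print('mouth',atz(m,.147),atz(w(160,175),.147),atz(w(267,175),.147),atz(w(213,121),.147),atz(w(213,230),.147))
print(tri(m,ray('scene',(292,210))))
print('block corners z=0.045 to check rack in e', )
E
```

```text
[array([ 0.5777, -0.1208,  0.115 ]), array([ 0.6025, -0.2647,  0.115 ]), array([ 0.5306, -0.1306,  0.115 ]), array([ 0.555 , -0.2749,  0.115 ])] [ 0.56645 -0.19775  0.115  ]
mouth [ 0.5673 -0.1972  0.147 ] [ 0.563  -0.1729  0.147 ] [ 0.5715 -0.2215  0.147 ] [ 0.5902 -0.1929  0.147 ] [ 0.5424 -0.2014  0.147 ]
(array([ 0.5673, -0.1961,  0.1558]), [0.0011, 0.0011])
block corners z=0.045 to check rack in e
```

>>> {"api": "step_arm", "payload": {"commands": [{"travel": [0.009, -0.037, -0.015], "turn": [0, 0, -8]}, {"travel": [0.018, -0.074, -0.015], "turn": [0, 0, -16]}, {"travel": [0.027, -0.111, -0.015], "turn": [0, 0, -24]}, {"travel": [0.036, -0.148, -0.015], "turn": [0, 0, -32]}, {"travel": [0.045, -0.185, -0.015], "turn": [0, 0, -40]}], "gripper": 0.8}}

```text
time: 5.0
position: [0.5084, -0.0168, 0.2867]
tool_rot: [-2.842, -1.336, 0.003]
ft_force: [0.0, 0.7, -0.3]
grip_width: 0.371
grip_force: 0.0
```

>>> {"api": "step_arm", "payload": {"commands": [{"travel": [0.031, -0.023, -0.015], "turn": [0, 0, -8]}, {"travel": [0.062, -0.046, -0.015], "turn": [0, 0, -16]}, {"travel": [0.093, -0.069, -0.015], "turn": [0, 0, -24]}, {"travel": [0.124, -0.092, -0.015], "turn": [0, 0, -32]}, {"travel": [0.155, -0.115, -0.015], "turn": [0, 0, -40]}]}}

```text
time: 5.5
position: [0.5199, 0.1757, 0.3016]
tool_rot: [-2.214, -2.227, 0.003]
ft_force: [0.6, -0.3, -0.1]
grip_width: 0.774
grip_force: 0.0
```

>>> {"api": "step_arm", "payload": {"commands": [{"travel": [0, 0, 0], "turn": [0, 0, 0]}, {"travel": [0, 0, 0], "turn": [0, 0, 0]}]}}

```text
time: 5.7
position: [0.5198, 0.1749, 0.3016]
tool_rot: [-2.219, -2.222, 0.004]
ft_force: [0.6, -1.0, 0.2]
grip_width: 0.801
grip_force: 0.0
```

```bash
python3 - <<'E'
from h import *
s=ctrl.get_state();print(s['time'],s['position'],R.from_rotvec(s['tool_rot']).as_matrix().round(3),s['ft_force'])
w=grab('wrist','g0.png')[:,:,::-1]
cv2.imwrite('pics/g.png',cv2.resize(w[:240],(800,300)))
E
```

```text
5.7 [0.51984171 0.17489084 0.30160039] [[-0.002  1.    -0.003]
 [ 1.     0.002 -0.001]
 [-0.001 -0.003 -1.   ]] [ 0.55129175 -0.9544698   0.2189232 ]
```

View pics/g.png

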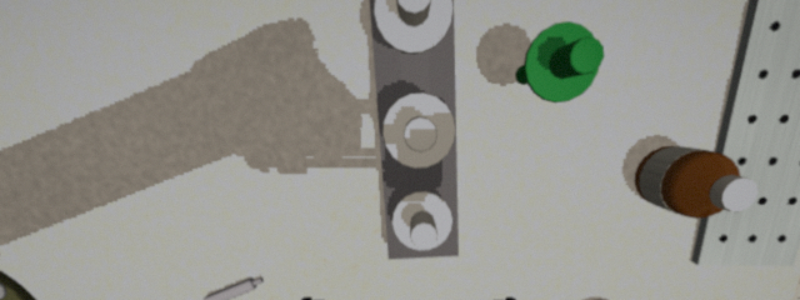

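The wrist view shows the middle rod, with its collar centred at (419,130) and its handle top at (421,134). Below it at (423,222) is the short rod, its collar smaller and so lower. The sleeved rod is at the top at (412,12), and the green one is at (565,60).

```bash
python3 - <<'E'
from h import *
s=ctrl.get_state();w=lambda x,y:ray('wrist',(x/1.25,y/1.25),s)
print(atz(w(419,130),.121),atz(w(421,134),.166),atz(w(384,130),.121),atz(w(454,130),.121))
print('tri',tri(w(419,130),ray('scene',(427.5,231.2)),ray('side',(316.6,118.6))))
E
```

```text
[0.5279 0.2425 0.121 ] [0.5283 0.242  0.166 ] [0.502  0.2425 0.121 ] [0.5538 0.2424 0.121 ]
tri (array([0.5258, 0.243 , 0.122 ]), [0.0022, 0.0014, 0.0018])
```

>>> {"api": "step_arm", "payload": {"commands": [{"travel": [0.034, 0.004, 0.02], "turn": [0, 0, 0]}, {"travel": [0.0675, 0.007, 0.03], "turn": [0, 0, 0]}, {"travel": [0.0675, 0.007, 0.06], "turn": [0, 0, 0]}, {"travel": [0.0675, 0.007, 0.09], "turn": [0, 0, 0]}, {"travel": [0.0675, 0.007, 0.12], "turn": [0, 0, 0]}]}}

```text
time: 6.25
position: [0.528, 0.2395, 0.1819]
tool_rot: [2.225, 2.217, -0.001]
ft_force: [0.2, -0.0, 0.0]
grip_width: 0.801
grip_force: 0.0
```

>>> {"api": "step_arm", "payload": {"commands": [{"travel": [0, 0, 0.015], "turn": [0, 0, 0]}, {"travel": [0, 0, 0.03], "turn": [0, 0, 0]}, {"travel": [0, 0, 0.041], "turn": [0, 0, 0]}, {"travel": [0, 0, 0.041], "turn": [0, 0, 0]}]}}

```text
time: 6.65
position: [0.5272, 0.2409, 0.1415]
tool_rot: [-2.222, -2.22, 0.003]
ft_force: [-0.1, -0.1, 0.4]
grip_width: 0.801
grip_force: 0.0
```

>>> {"api": "step_arm", "payload": {"commands": [{"travel": [0, 0, 0], "turn": [0, 0, 0]}, {"travel": [0, 0, 0], "turn": [0, 0, 0]}, {"travel": [0, 0, 0], "turn": [0, 0, 0]}, {"travel": [0, 0, 0], "turn": [0, 0, 0]}, {"travel": [0, 0, 0], "turn": [0, 0, 0]}], "gripper": 0, "force": 35}}

```text
time: 7.15
position: [0.5278, 0.2417, 0.143]
tool_rot: [2.221, 2.221, 0.001]
ft_force: [-0.0, 0.4, -0.5]
grip_width: 0.431
grip_force: 0.0
```

>>> {"api": "step_arm", "payload": {"commands": [{"travel": [0, 0, 0], "turn": [0, 0, 0]}, {"travel": [0, 0, 0], "turn": [0, 0, 0]}, {"travel": [0, 0, 0], "turn": [0, 0, 0]}]}}

```text
time: 7.45
position: [0.5275, 0.2416, 0.1426]
tool_rot: [2.221, 2.221, -0.0]
ft_force: [0.1, 0.4, 0.2]
grip_width: 0.245
grip_force: 35.0
```

>>> {"api": "step_arm", "payload": {"commands": [{"travel": [0, 0, -0.02], "turn": [0, 0, 0]}, {"travel": [0, 0, -0.05], "turn": [0, 0, 0]}, {"travel": [0, 0, -0.09], "turn": [0, 0, 0]}, {"travel": [0, 0, -0.13], "turn": [0, 0, 0]}, {"travel": [0, 0, -0.165], "turn": [0, 0, 0]}]}}

```text
time: 7.95
position: [0.5276, 0.2416, 0.3096]
tool_rot: [2.221, 2.221, 0.002]
ft_force: [0.3, 0.2, -1.7]
grip_width: 0.241
grip_force: 35.0
```

>>> {"api": "step_arm", "payload": {"commands": [{"travel": [-0.03, 0.004, 0], "turn": [0, 0, 0]}, {"travel": [-0.07, 0.01, 0], "turn": [0, 0, 0]}, {"travel": [-0.11, 0.015, 0], "turn": [0, 0, 0]}, {"travel": [-0.15, 0.02, 0], "turn": [0, 0, 0]}, {"travel": [-0.19, 0.025, 0], "turn": [0, 0, 0]}]}}

```text
time: 8.45
position: [0.5525, 0.0499, 0.3075]
tool_rot: [2.221, 2.221, -0.0]
ft_force: [0.4, -0.5, -1.3]
grip_width: 0.243
grip_force: 35.0
```

>>> {"api": "step_arm", "payload": {"commands": [{"travel": [-0.04, 0.003, 0], "turn": [0, 0, 0]}, {"travel": [-0.08, 0.006, 0], "turn": [0, 0, 0]}, {"travel": [-0.12, 0.009, 0], "turn": [0, 0, 0]}, {"travel": [-0.16, 0.012, 0], "turn": [0, 0, 0]}, {"travel": [-0.2, 0.014, 0], "turn": [0, 0, 0]}]}}

```text
time: 8.95
position: [0.5664, -0.15, 0.3074]
tool_rot: [2.221, 2.222, -0.0]
ft_force: [0.3, -0.7, -0.5]
grip_width: 0.244
grip_force: 35.0
```

>>> {"api": "step_arm", "payload": {"commands": [{"travel": [-0.025, 0, 0], "turn": [0, 0, 0]}, {"travel": [-0.049, 0, 0], "turn": [0, 0, 0]}, {"travel": [-0.049, 0, 0], "turn": [0, 0, 0]}, {"travel": [-0.049, 0, 0], "turn": [0, 0, 0]}]}}

```text
time: 9.35
position: [0.5664, -0.1974, 0.3072]
tool_rot: [-2.222, -2.22, -0.0]
ft_force: [1.3, 0.0, -1.4]
grip_width: 0.244
grip_force: 35.0
```

```bash
python3 - <<'E'
from h import *
s=ctrl.get_state();print(s['time'],s['position'],R.from_rotvec(s['tool_rot']).as_matrix().round(3),s['ft_force'],s['grip_width'])
a=grab('scene','i1.png')[:,:,::-1];b=grab('side','i2.png')[:,:,::-1]
f=lambda i,x,y,w,h,W,H:cv2.resize(i[y:y+h,x:x+w],(W,H),interpolation=cv2.INTER_CUBIC)
cv2.imwrite('pics/i.png',np.hstack([f(a,250,145,80,120,400,600),f(b,300,130,80,120,400,600)]))
p=np.array(s['position']);
for z in(-.1326,-.0276):print([proj(n,p+[0,0,z]) for n in('scene','side')])
print([proj(n,np.array([.567,-.1975,.147])) for n in('scene','side')])
E
```

```text
9.35 [ 0.56643909 -0.19735855  0.30719217] [[ 0.001  1.    -0.001]
 [ 1.    -0.001  0.001]
 [ 0.001 -0.001 -1.   ]] [ 1.27927549  0.00882943 -1.40614605] 0.2439498928023027
[array([291.1, 205.8]), array([350. , 200.1])]
[array([289.7, 181.9]), array([351.8, 174.7])]
[array([291.4, 211.7]), array([349.7, 206.4])]
```

View pics/i.png

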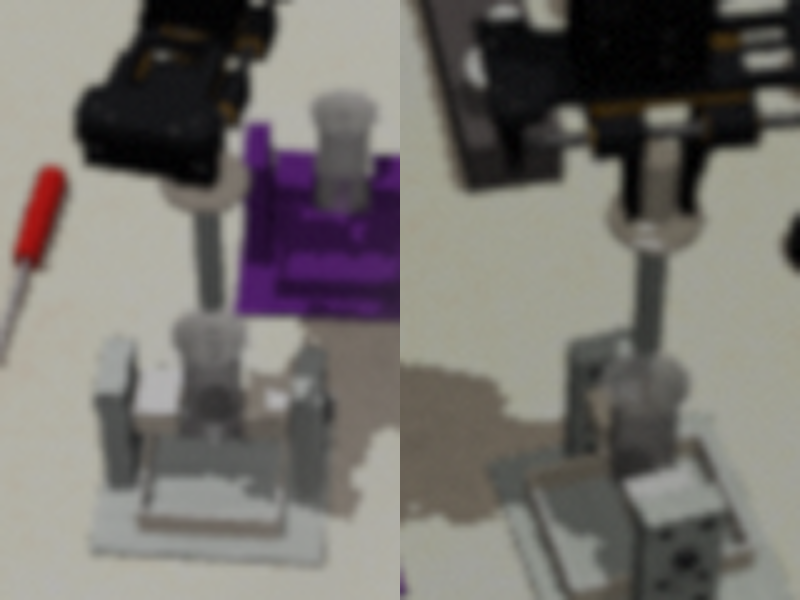

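The scene crop shows the rod's foot at (210,305), over the mouth at (210,335). In the side crop the foot is at (647,355), over the mouth at (648,372). The rod hangs plumb and is aligned.

>>> {"api": "step_arm", "payload": {"commands": [{"travel": [0, 0.001, 0.02], "turn": [0, 0, 0]}, {"travel": [0, 0.001, 0.04], "turn": [0, 0, 0]}, {"travel": [0, 0.001, 0.06], "turn": [0, 0, 0]}, {"travel": [0, 0.001, 0.075], "turn": [0, 0, 0]}, {"travel": [0, 0.001, 0.085], "turn": [0, 0, 0]}]}}

```text
time: 9.95
position: [0.5674, -0.196, 0.2213]
tool_rot: [-2.218, -2.223, 0.0]
ft_force: [-0.8, 0.1, -0.5]
grip_width: 0.244
grip_force: 35.0
```

>>> {"api": "step_arm", "payload": {"commands": [{"travel": [0, 0, 0.005], "turn": [0, 0, 0]}, {"travel": [0, 0, 0.01], "turn": [0, 0, 0]}, {"travel": [0, 0, 0.015], "turn": [0, 0, 0]}, {"travel": [0, 0, 0.02], "turn": [0, 0, 0]}, {"travel": [0, 0, 0.025], "turn": [0, 0, 0]}]}}

```text
time: 10.45
position: [0.5697, -0.198, 0.2014]
tool_rot: [2.218, 2.217, 0.005]
ft_force: [-0.2, 0.3, 12.0]
grip_width: 0.246
grip_force: 35.0
```

>>> {"api": "step_arm", "payload": {"commands": [{"travel": [0, 0, 0.004], "turn": [0, 0, 0]}, {"travel": [0, 0, 0.008], "turn": [0, 0, 0]}, {"travel": [0, 0, 0.011], "turn": [0, 0, 0]}, {"travel": [0, 0, 0.014], "turn": [0, 0, 0]}]}}

```text
time: 10.85
position: [0.5676, -0.1976, 0.1836]
tool_rot: [2.221, 2.221, -0.0]
ft_force: [0.9, 0.8, -0.4]
grip_width: 0.242
grip_force: 35.0
```

>>> {"api": "step_arm", "payload": {"commands": [{"travel": [0, 0, 0.003], "turn": [0, 0, 0]}, {"travel": [0, 0, 0.006], "turn": [0, 0, 0]}, {"travel": [0, 0, 0.008], "turn": [0, 0, 0]}, {"travel": [0, 0, 0.008], "turn": [0, 0, 0]}]}}

```text
time: 11.25
position: [0.5673, -0.1977, 0.1749]
tool_rot: [-2.221, -2.221, 0.001]
ft_force: [-0.3, -1.5, -1.4]
grip_width: 0.241
grip_force: 35.0
```

>>> {"api": "step_arm", "payload": {"commands": [{"travel": [0, 0, 0.001], "turn": [0, 0, 0]}, {"travel": [0, 0, 0.002], "turn": [0, 0, 0]}, {"travel": [0, 0, 0.002], "turn": [0, 0, 0]}]}}

```text
time: 11.55
position: [0.5675, -0.1978, 0.1745]
tool_rot: [2.221, 2.221, -0.0]
ft_force: [-2.3, -0.5, 4.8]
grip_width: 0.244
grip_force: 35.0
```

```bash
python3 - <<'E'
from h import *
s=ctrl.get_state();print(s['time'],s['position'],s['ft_force'])
a=grab('scene','j1.png')[:,:,::-1];b=grab('side','j2.png')[:,:,::-1]
f=lambda i,x,y,w,h,W,H:cv2.resize(i[y:y+h,x:x+w],(W,H),interpolation=cv2.INTER_CUBIC)
cv2.imwrite('pics/j.png',np.hstack([f(a,250,165,80,100,400,500),f(b,305,160,80,100,400,500)]))
E
```

```text
11.55 [ 0.56751463 -0.19775685  0.17454531] [-2.30598261 -0.47085288  4.78232179]
```

View pics/j.png

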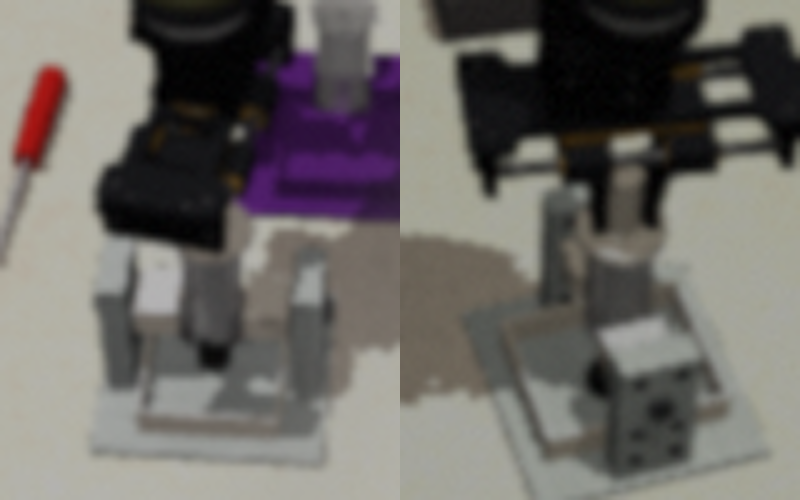

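Both views show the collar on the mouth, and a black plug below the barrel at scene (213,352) and side (600,375). Releasing now.

>>> {"api": "step_arm", "payload": {"commands": [{"travel": [0, 0, -0.001], "turn": [0, 0, 0]}, {"travel": [0, 0, -0.001], "turn": [0, 0, 0]}, {"travel": [0, 0, -0.001], "turn": [0, 0, 0]}, {"travel": [0, 0, -0.001], "turn": [0, 0, 0]}, {"travel": [0, 0, -0.001], "turn": [0, 0, 0]}], "gripper": 0.6}}

```text
time: 12.15
position: [0.5676, -0.1972, 0.1743]
tool_rot: [-2.221, -2.221, 0.0]
ft_force: [0.0, -0.4, 0.1]
grip_width: 0.57
grip_force: 0.0
```

>>> {"api": "step_arm", "payload": {"commands": [{"travel": [0, 0, -0.015], "turn": [0, 0, 0]}, {"travel": [0, 0, -0.035], "turn": [0, 0, 0]}, {"travel": [0, 0, -0.065], "turn": [0, 0, 0]}, {"travel": [0, 0, -0.1], "turn": [0, 0, 0]}, {"travel": [0, 0, -0.14], "turn": [0, 0, 0]}]}}

```text
time: 12.65
position: [0.5671, -0.1973, 0.3164]
tool_rot: [-2.221, -2.221, 0.0]
ft_force: [-0.2, -0.7, -0.3]
grip_width: 0.603
grip_force: 0.0
```

>>> {"api": "step_arm", "payload": {"commands": [{"travel": [0.04, 0, 0], "turn": [0, 0, 0]}, {"travel": [0.08, 0, 0], "turn": [0, 0, 0]}, {"travel": [0.12, 0, 0], "turn": [0, 0, 0]}, {"travel": [0.16, 0, 0], "turn": [0, 0, 0]}, {"travel": [0.2, 0, 0], "turn": [0, 0, 0]}]}}

```text
time: 13.15
position: [0.5675, 0.0041, 0.3161]
tool_rot: [2.221, 2.22, 0.002]
ft_force: [-0.2, -0.1, 0.1]
grip_width: 0.599
grip_force: 0.0
```

```bash
python3 - <<'E'
from h import *
s=ctrl.get_state();print(s['time'],s['position'],s['ft_force'])
a=grab('scene','k1.png')[:,:,::-1];b=grab('side','k2.png')[:,:,::-1]
f=lambda i,x,y,w,h,W,H:cv2.resize(i[y:y+h,x:x+w],(W,H),interpolation=cv2.INTER_CUBIC)
cv2.imwrite('pics/k.png',np.hstack([f(a,250,165,80,100,400,500),f(b,305,160,80,100,400,500)]))
print(tri(ray('scene',(292.6,235.4)),ray('side',(345,235))))
for z in(.147,.153,.198):print(z,[proj(n,np.array([.567,-.1975,z])) for n in('scene','side')])
E
```

```text
13.15 [0.56752423 0.00412289 0.3161364 ] [-0.23258678 -0.13083009  0.08463356]
(array([ 0.5589, -0.1998,  0.0132]), [0.0011, 0.0011])
0.147 [array([291.4, 211.7]), array([349.7, 206.4])]
0.153 [array([291.3, 210.4]), array([349.8, 205.1])]
0.198 [array([290.7, 200.9]), array([350.6, 194.7])]
```

View pics/k.png

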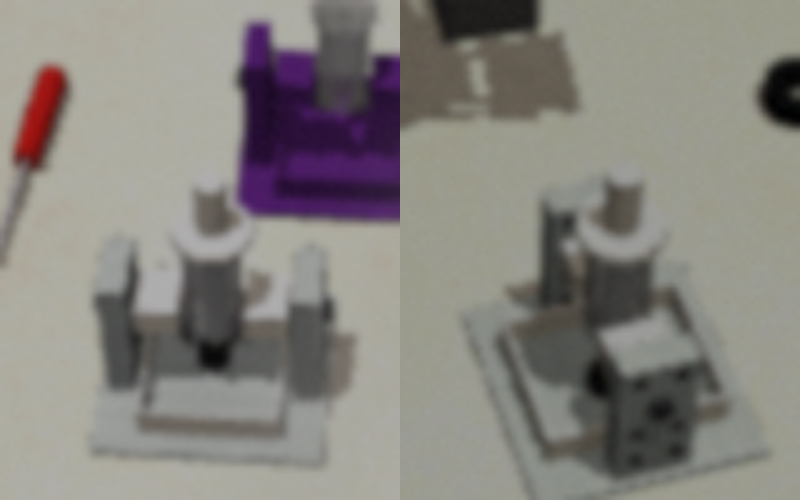

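The rod stands upright with its collar on the mouth at scene (212,228) and side (620,228). The plug lies in the tray, measured at z ≈ 13 mm. The arm is clear.

```bash
python3 -c "
from bench import ctrl
print(ctrl.close_job())"
```

```text
the job is handed in; nothing more can be done
None
```

The barrel is upright, the long plain rod stands in it with its collar on the mouth, the stopper is in the tray, and the job was handed in at about 13 s; no verdict came back.

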